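Index and lock the slit station of a filter wheel

ROBOT

A 6-joint arm with a two-finger parallel gripper is mounted at the origin on a cart in front of the work surface, level with it; the furniture and walls round the work are solid. World frame = base frame: x ahead of the robot, y to its left, z up, the work surface at z = 0. Lengths are in m, angles in rad, forces in N, time in s.
With the tool pointing down it reaches from about 0.3 to 0.775 m from the base axis. Payload 14.6 kg.
Tool frame: the origin (TCP) lies at the very end of the fingers, on their centre line; the grasp point (between the pads) lies 19 mm behind it; z points along the fingers, y is the line along which they close (so a half turn about z gives the same grasp; the last joint's range is limited). The gripper opens to 94 mm and grips with 3 to 60 N. Pads are 16 mm wide; open, the fingers measure 119 mm over their backs; the gripper's body (75 mm by 177 mm) begins 78 mm behind the grasp point.
Start: joints at [1.245, 0.3, 1.521, -0, 1.321, -0.067], TCP at [0.141, 0.532, 0.205] pointing down, gripper open.
Joint ranges: [-3.03, 3.03], [-0.79, 2.21], [0.23, 2.52], [-1.04, 4.18], [0, 3.07], [-2.55, 2.55]. Speed limits (rad/s): [2.22, 2.22, 2.57, 3.14, 3.14, 3.14].

INTERFACE

Orientations are given as [roll, pitch, yaw] about the fixed x, y, z axes, in that order (R = Rz(yaw) Ry(pitch) Rx(roll)).
In Python, from station import * gives the robot as it stands.
- The arm moves only by the tool jog_arm, never from a script. Its argument "rows" is a list of rows, each a list of 3 entries, a list of its own where there are three numbers: the shift along the tool's x, y, z in m, then the turn about the tool's z in degrees, then the finger opening in m, from 0 to 0.094. A call has 1 to 12 rows; each row shifts and turns the commanded pose from where the row before left it, along the tool's axes as they then stand; what a row does not reach is not made up. A row lasts 1/12 s, in which the tool goes at most 41.7 mm and 7.16 degrees, less where a joint would pass 70% of its speed; a pose out of reach is approached as far as the arm can. A call is refused whole if a number of a shift passes 0.0417 or a number of a turn 7.16, either way. A call with a gripper value outside its range is refused whole. The fingers move at their own pace and stop on an object; "squeeze" is the grip in N (left out, the last holds). Time passes only in rows, so rows that do not move let the fingers close. It gives the time, the measured TCP pose, the force, the opening and the grip force at its end, in the units of the state.
- get_obs(): the state, without advancing time (a new reading comes with each control period).
- camera(name): name is "scene" or "top" or "wrist"; returns a dict with "image" (400x640x3 uint8, red, green, blue), "range_z" (400x640 float32, m along the optical axis (not along the pixel's ray), 0 where there is no reading), "K" (3x3 intrinsics, pixels), "world_from_camera" (4x4, takes a point from camera to world coordinates); the wrist camera has in their place "T_tool_cam" (4x4, takes a point from camera to tool coordinates, whose origin is the TCP and whose axes are the flange's). Camera axes: x right, y up, looking along -z (the intrinsics and any distortion apply to the point x, -y, -z); pixel columns grow to the right and rows downward; lengths in m; the calibration is good to about 2 mm. A picture is of the moment at which its call begins: read the wrist's pose just before it.
- hand_in(): hands the job in; it is judged then, once.
Trained networks look in a picture, given as the dict that the camera call returned (one of the last four; its "shot" number tells which), for a name from the list of things; names that differ only in an ending like _2 or _b are one class to them, and where a whole thing is asked for, a point or a joint stands for the part that bears it (a point fixed in the world has none). Each returns a list of dicts, best first, with "p" (0 to 1); they miss things now and then, are a little off and sometimes report something else, mostly with a low value. They report only what shows in the picture. A call takes as long as a camera call.
- search_frame(label, picture): "at" ([column, row] as shares, 0 to 1, of the picture: columns of its width, rows of its height, amid what is visible of it).
- spot_point(label, picture): "at" ([column, row] as shares, 0 to 1, of the picture: columns of its width, rows of its height: a listed point, or the origin of a listed thing).
The state is a dict: "time_s": time; "qpos": joint angles; "joint_vel": joint speeds; "tau": joint torques, N m; "ee_pos": TCP position; "eef_rot": TCP orientation; "force": force on the tool from outside, world axes, zero at the start; "moment": the same for the moment, N m; "grip_width": finger opening in m; "grip_force": force on a finger pad.
Only numpy, scipy, OpenCV 4.12 (cv2) and the standard library are available. Lean on these libraries where they do the work, as an engineer would, in place of code of your own. Each camera call takes 0.05 s, during which the arm holds its last target. There are 200 camera calls.

TASK

Turn the filter wheel by its bar knob until the slit station, not one of the round filters, shows in the window; then take the locking pin from its park block, stand it in the bushing, and gently ease the wheel a little to one side or the other until the pin drops fully home and locks the wheel there. Never lean on the pin with more than about 10 N, and stop turning as soon as it catches, so that the knob's spring coupling is never wound up by more than about 5 degrees. Leave the glassware and bottles around undisturbed.

Things in the scene. Friction and masses are not known exactly. Their poses are not given: they have to be found in the camera images.
- unit: Filter-wheel unit, fixed: flat round grey base, 236 mm across, top 24 mm above the table. Origin on the wheel's axis at table level; z up, x towards the window. The wheel (190 mm across, top face 38 mm above the table) turns level over it. At +x a black window frame bridges the wheel (44 to 49 mm above the table); at -x an aluminium guide block for the pin overhangs the rim.
- window (a point): Middle of the window opening (30 mm radial x 38 mm across), 55 mm from the wheel's axis, 46 mm above the table; axes as the unit's.
- bushing (a point): Mouth of the upright bushing hole in the guide block's top face (44 x 40 mm), 60 mm above the table, 85 mm from the wheel's axis. Hole 11.5 mm wide with a 3 mm chamfer, 20 mm deep, open below, 2 mm above the wheel's rim. A pin put in stands on the rim, head shoulder 8.5 mm above the block, until a rim notch comes under it; then it drops till the shoulder sits on the block and the wheel is locked.
- wheel (a joint): Wheel angle, rad, growing anticlockwise from above, any number of turns; 0 or a whole turn puts the slit in mid-window. Friction about 0.1 N m; stays where left. The rim is a steel ring with a 12.5 mm notch per station, clamped out of step: when a notch stands under the bushing, its station is off mid-window by up to 12 degrees, either way and unknown. Ease the wheel by feel until the pin drops; the wheel then stops dead (about 2 degrees of play).
- slit (a point): Middle of the slit station on the wheel's top face, 55 mm from the axis. The wheel has six stations 60 degrees apart: five round dark filters (26 mm) in rims and this single narrow radial slit (30 x 9 mm, dark).
- knob (a point): Middle of the wheel's bar knob, on the wheel's axis, 74 mm above the table. The bar is 66 mm long, 14 mm thick and 28 mm high (60 to 88 mm above the table) on a round neck, joined to the wheel by a spring coupling. Axes turn with it: x lies along the bar, towards the slit station.
- coupling (a joint): Wind-up of the spring coupling between bar knob and wheel, rad, positive when the knob is ahead of the wheel anticlockwise. Stiffness 4 N m/rad: turning the free wheel winds it up about 0.025 rad; once the pin has locked the wheel, every further turn of the knob winds it up. It is overstrained beyond 0.1 rad (0.4 N m).
- pin: Loose steel locking pin, 50 g, 56.5 mm long; origin at the middle of its foot, z up along it. Shank 10 mm across and 30.5 mm long with a tapered foot, below a black round head 20 mm across and 26 mm high. It starts upright in its park block.
- pin_mid (a point): Half-way up the locking pin, 28.25 mm above its foot, 2.25 mm below the head's shoulder. Standing on the wheel's rim in the bushing, this point is 6.25 mm above the bushing mouth; fully home it is 2.25 mm below it.
- park: Park block of the pin, fixed to the table: 50 x 50 mm, 36 mm tall, with an upright 11.5 mm hole in the middle in which the pin stands, shoulder on the block. Origin at its centre at table level.
- vial_blue1_mid (a point): Bystander: vial with a screw cap, 27 mm across, 54 mm tall; the point is half-way up.
- dropper1_mid (a point): Bystander: dropper bottle, 28 mm across, 96 mm tall; the point is half-way up.
- flask_c_mid (a point): Bystander: glass conical flask, 64 mm across, 105 mm tall; the point is half-way up.
- beaker_a_mid (a point): Bystander: small clear beaker, 50 mm across, 58 mm tall; the point is half-way up.
- reagent_yellow_mid (a point): Bystander: short reagent bottle, 31 mm across, 59 mm tall; the point is half-way up.

How it is judged:
By the outcome, as a careful person would: the job done as asked, in the order asked, and still so for the second after the job is handed in, with the robot touching nothing.
It also fails if it takes over 72 s, if anything falls off the work surface, if the arm or the gripper's body presses on something with over 40 N, if the wrist force passes 120 N, or if a joint passes its speed limit or range.

## Working session

There is one attempt and no reset: what is moved stays moved. The work goes in short steps, Python scripts to look and compute and a tool call to move; the robot and the scene stay as the last step left them, time stands still between calls to the robot, and variables do not carry over. Pictures are saved under pics/ and viewed, at most 10 in all, crops included, and the job is handed in when it is done.

Besides the shell and the picture viewer there is one more tool, called after "Request:" by a JSON object that holds its "api" and its "payload", one argument or row to a line. jog_arm: Moves the arm, as the interface text tells. Its arguments: {"type":"object","properties":{"rows":{"type":"array","items":{"type":"array"}},"squeeze":{"type":"number"}},"required":["rows"]}

```bash
mkdir -p pics; ls; cat > h.py <<'E'
from station import *
import numpy as np, cv2
from scipy.spatial.transform import Rotation as Ro
def T_tool():
    o=get_obs(); T=np.eye(4); T[:3,:3]=Ro.from_euler('xyz',o['eef_rot']).as_matrix(); T[:3,3]=o['ee_pos']; return T
def shot(name):
    T=T_tool(); c=camera(name)
    c['W']=c['world_from_camera'] if 'world_from_camera' in c else T@c['T_tool_cam']
    return c
def ray(c,u,v):
    K=c['K']; d=np.array([(u-K[0,2])/K[0,0],-(v-K[1,2])/K[1,1],-1.]); return c['W'][:3,:3]@d, c['W'][:3,3]
def at_z(c,u,v,z):
    d,o=ray(c,u,v); return o+d*(z-o[2])/d[2]
def at_r(c,u,v):
    d,o=ray(c,u,v); return o+d*c['range_z'][int(v),int(u)]
def save(c,n): cv2.imwrite('pics/'+n,c['image'][:,:,::-1])
E
python3 - <<'E'
from h import *
np.set_printoptions(precision=4,suppress=True)
o=get_obs(); print(o)
for n in ['top','scene']:
    c=shot(n); save(c,n+'0.png'); print(n,c['W'],c['K'], [k for k in c])
    for l,z in [('window',.046),('bushing',.06),('slit',.038),('knob',.074),('unit',0),('pin',None),('pin_mid',None),('park',0),('vial_blue1_mid',.027),('dropper1_mid',.048),('flask_c_mid',.052),('beaker_a_mid',.029),('reagent_yellow_mid',.03)]:
        r=spot_point(l,c)[:2]
        for q in r:
            u,v=q['at'][0]*640,q['at'][1]*400
            print(n,l,round(q['p'],2),round(u),round(v),at_r(c,u,v), at_z(c,u,v,z) if z is not None else '')
E
```

```text
pics
{'time_s': 0.0, 'qpos': array([ 1.2454,  0.3005,  1.5216,  0.    ,  1.3207, -0.0666]), 'joint_vel': array([ 0.0001, -0.0002, -0.0001,  0.    , -0.0011, -0.001 ]), 'tau': array([ -0.0008, -53.1806, -35.2735,   0.0708,   0.0244,  -0.    ]), 'ee_pos': array([0.1406, 0.5314, 0.2049]), 'eef_rot': array([-3.1404, -0.0001,  2.8828]), 'force': array([ 0.8547, -0.453 ,  0.1191]), 'moment': array([-0.0561,  0.0062, -0.0051]), 'grip_force': 0.0, 'grip_width': 0.09407757686028011}
top [[-0.0339  0.9738 -0.2248  0.2856]
 [-0.9994 -0.0329  0.008  -0.1134]
 [ 0.0004  0.225   0.9744  1.3508]
 [ 0.      0.      0.      1.    ]] [[469.885    0.     322.5972]
 [  0.     469.885  203.0621]
 [  0.       0.       1.    ]] ['image', 'range_z', 'K', 'world_from_camera', 'shot', 'W']
top window 0.89 297 188 [ 0.6351 -0.0519  0.0402] [ 0.6335 -0.0522  0.046 ]
top bushing 0.74 324 229 [ 0.5074 -0.1252  0.0656] [ 0.5084 -0.1252  0.06  ]
top bushing 0.57 385 241 [ 0.4747 -0.2968  0.0344] [ 0.471  -0.2932  0.06  ]
top slit 0.75 288 206 [ 0.5844 -0.0238  0.0383] [ 0.5845 -0.0238  0.038 ]
top slit 0.51 387 240
[... 1850 characters left out ...]
pin_mid 0.63 298 196 [ 0.5723 -0.083   0.0827] 
scene park 0.86 354 275 [ 0.45   -0.3257  0.018 ] [ 0.4684 -0.3162  0.    ]
scene park 0.22 279 256 [ 0.373  -0.1704  0.0547] [ 0.4254 -0.128   0.    ]
scene vial_blue1_mid 0.66 199 227 [0.3726 0.0872 0.033 ] [0.3782 0.0938 0.027 ]
scene vial_blue1_mid 0.49 299 219 [ 0.5184 -0.1221  0.056 ] [ 0.5522 -0.0976  0.027 ]
scene dropper1_mid 0.78 279 256 [ 0.3729 -0.1706  0.0543] [ 0.3789 -0.1657  0.048 ]
scene flask_c_mid 0.92 382 200 [ 0.6901 -0.2674  0.0734] [ 0.721  -0.2535  0.052 ]
scene beaker_a_mid 0.85 275 163 [0.7325 0.1188 0.0479] [0.7599 0.1409 0.029 ]
scene reagent_yellow_mid 0.71 417 247 [ 0.6023 -0.4106  0.0381] [ 0.6124 -0.4072  0.03  ]
```

```bash
python3 - <<'E'
import cv2
a=cv2.imread('pics/top0.png')[140:310,200:440]
cv2.imwrite('pics/top0c.png',cv2.resize(a,None,fx=3.3,fy=3.3,interpolation=cv2.INTER_CUBIC))
E
```

```text
(no output)
```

View pics/top0c.png

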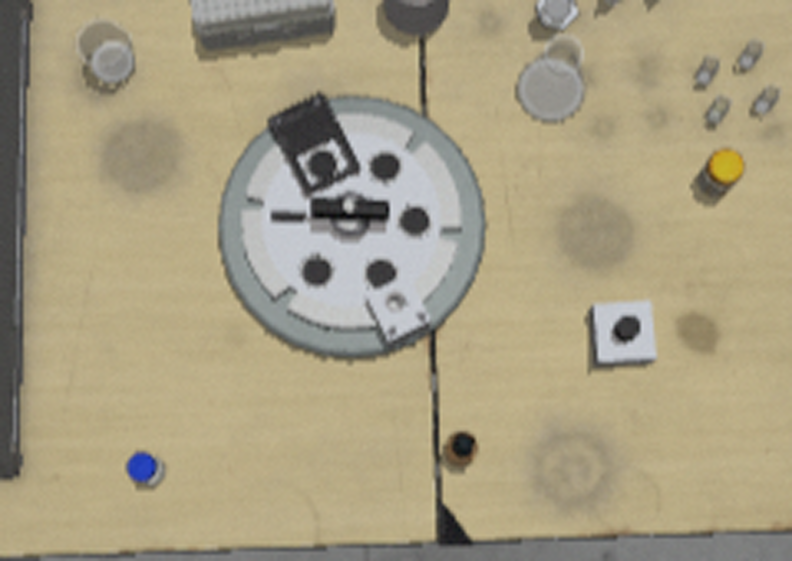

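```bash
cat >> h.py <<'E'
def plan(p,yaw_deg,w,n,p0=None):
    """straight line from the measured pose (or p0), n rows"""
    T=T_tool(); R=T[:3,:3]; d=np.array(p)-T[:3,3]
    y0=np.degrees(np.arctan2(R[1,0],R[0,0])); dy=(yaw_deg-y0+180)%360-180
    rows=[]; 
    for i in range(n):
        Ri=Ro.from_euler('z',dy*i/n,degrees=True).as_matrix()@R
        s=Ri.T@d/n; rows.append([[round(float(a),4) for a in s],[0,0,round(float(-dy/n),2)],w])
    return dy,[[r[0],r[1][2],r[2]] for r in rows]
E
python3 - <<'E'
from h import *
np.set_printoptions(precision=3,suppress=True)
c=shot('top')
print([at_r(c,u,v) for u,v in [(190,180),(203,200),(195,260),(180,150),(150,200)]])
save(c,'topfull.png'); print(shot('wrist')['T_tool_cam'])
dy,r=plan([.52,-.09,.27],90,.05,20); print(dy)
for x in r: print(x)
E
```

```text
[array([0.651, 0.24 , 0.103]), array([0.606, 0.216, 0.051]), array([0.427, 0.213, 0.127]), array([0.75 , 0.279, 0.075]), array([0.608, 0.362, 0.062])]
[[ 0.     0.969  0.248  0.072]
 [ 1.    -0.    -0.001 -0.002]
 [-0.001  0.248 -0.969 -0.179]
 [ 0.     0.     0.     1.   ]]
-75.17200593384206
[[-0.0263, -0.0252, -0.0032], 3.76, 0.05]
[[-0.0279, -0.0234, -0.0032], 3.76, 0.05]
[[-0.0294, -0.0215, -0.0032], 3.76, 0.05]
[[-0.0307, -0.0196, -0.0032], 3.76, 0.05]
[[-0.0319, -0.0175, -0.0032], 3.76, 0.05]
[[-0.033, -0.0154, -0.0032], 3.76, 0.05]
[[-0.0339, -0.0132, -0.0032], 3.76, 0.05]
[[-0.0347, -0.0109, -0.0032], 3.76, 0.05]
[[-0.0354, -0.0086, -0.0032], 3.76, 0.05]
[[-0.0359, -0.0063, -0.0032], 3.76, 0.05]
[[-0.0362, -0.0039, -0.0032], 3.76, 0.05]
[[-0.0364, -0.0016, -0.0032], 3.76, 0.05]
[[-0.0364, 0.0008, -0.0032], 3.76, 0.05]
[[-0.0363, 0.0032, -0.0032], 3.76, 0.05]
[[-0.036, 0.0056, -0.0032], 3.76, 0.05]
[[-0.0355, 0.0079, -0.0032], 3.76, 0.05]
[[-0.0349, 0.0103, -0.0032], 3.76, 0.05]
[[-0.0342, 0.0125, -0.0032], 3.76, 0.05]
[[-0.0333, 0.0147, -0.0032], 3.76, 0.05]
[[-0.0323, 0.0169, -0.0032], 3.76, 0.05]
```

View pics/scene0.png

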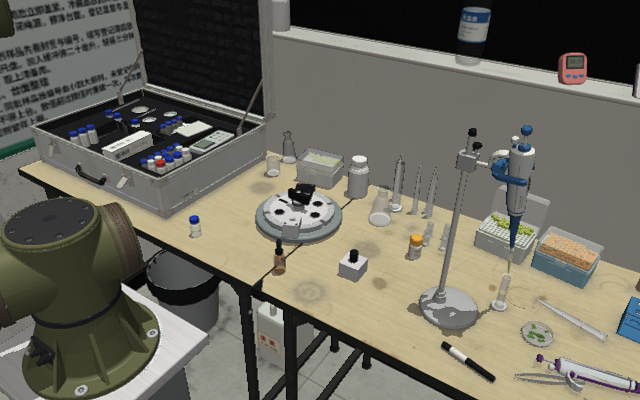

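```bash
python3 - <<'E'
from h import *
dy,r=plan([.575,-.055,.26],90,.05,20)
for x in r: print(x)
E
```

```text
[[-0.0285, -0.0228, -0.0027], 3.76, 0.05]
[[-0.0299, -0.0209, -0.0027], 3.76, 0.05]
[[-0.0312, -0.0189, -0.0027], 3.76, 0.05]
[[-0.0324, -0.0168, -0.0027], 3.76, 0.05]
[[-0.0334, -0.0146, -0.0027], 3.76, 0.05]
[[-0.0343, -0.0124, -0.0027], 3.76, 0.05]
[[-0.0351, -0.0101, -0.0027], 3.76, 0.05]
[[-0.0357, -0.0078, -0.0027], 3.76, 0.05]
[[-0.0361, -0.0055, -0.0027], 3.76, 0.05]
[[-0.0364, -0.0031, -0.0027], 3.76, 0.05]
[[-0.0365, -0.0007, -0.0027], 3.76, 0.05]
[[-0.0365, 0.0017, -0.0027], 3.76, 0.05]
[[-0.0363, 0.0041, -0.0027], 3.76, 0.05]
[[-0.0359, 0.0065, -0.0027], 3.76, 0.05]
[[-0.0354, 0.0088, -0.0027], 3.76, 0.05]
[[-0.0348, 0.0111, -0.0027], 3.76, 0.05]
[[-0.034, 0.0134, -0.0027], 3.76, 0.05]
[[-0.033, 0.0156, -0.0027], 3.76, 0.05]
[[-0.0319, 0.0177, -0.0027], 3.76, 0.05]
[[-0.0307, 0.0197, -0.0027], 3.76, 0.05]
```

Request:
{"api": "jog_arm", "payload": {
  "rows": [
    [[-0.0285,-0.0228,-0.0027],3.76,0.05],
    [[-0.03,-0.021,-0.0027],3.76,0.05],
    [[-0.031,-0.019,-0.0027],3.76,0.05],
    [[-0.032,-0.017,-0.0027],3.76,0.05],
    [[-0.033,-0.0146,-0.0027],3.76,0.05],
    [[-0.034,-0.0124,-0.0027],3.76,0.05],
    [[-0.035,-0.01,-0.0027],3.76,0.05],
    [[-0.036,-0.008,-0.0027],3.76,0.05],
    [[-0.036,-0.0055,-0.0027],3.76,0.05],
    [[-0.036,-0.003,-0.0027],3.76,0.05],
    [[-0.036,-0.001,-0.0027],3.76,0.05],
    [[-0.036,0.002,-0.0027],3.76,0.05]
  ]
}}

```text
time_s: 2.5
ee_pos: [0.4, 0.1791, 0.2383]
eef_rot: [3.141, 0.0, 2.092]
force: [0.4, 0.4, -1.0]
grip_width: 0.0498
grip_force: 0.0
```

Request:
{"api": "jog_arm", "payload": {
  "rows": [
    [[-0.036,0.004,-0.0027],3.76,0.05],
    [[-0.036,0.0065,-0.0027],3.76,0.05],
    [[-0.0354,0.009,-0.0027],3.76,0.05],
    [[-0.035,0.011,-0.0027],3.76,0.05],
    [[-0.034,0.0134,-0.0027],3.76,0.05],
    [[-0.033,0.0156,-0.0027],3.76,0.05],
    [[-0.032,0.018,-0.0027],3.76,0.05],
    [[-0.031,0.02,-0.0027],3.76,0.05],
    [[0,0,0],0,0.05],
    [[0,0,0],0,0.05],
    [[0,0,0],0,0.05]
  ]
}}

```text
time_s: 3.42
ee_pos: [0.5733, -0.054, 0.2592]
eef_rot: [-3.141, -0.0, 1.571]
force: [0.1, 0.5, -0.5]
grip_width: 0.0496
grip_force: 0.0
```

```bash
python3 - <<'E'
from h import *
np.set_printoptions(precision=4,suppress=True)
o=get_obs(); print(o['time_s'],o['ee_pos'],o['eef_rot'],o['qpos'],o['force'],o['moment'])
c=shot('wrist'); save(c,'w1.png'); print(c['K'][0,0])
cv2.imwrite('pics/w1b.png',cv2.resize(c['image'][:,:,::-1],(800,500),interpolation=cv2.INTER_CUBIC))
for l,z in [('window',.046),('bushing',.06),('slit',.038),('knob',.074),('unit',0),('pin_mid',.034),('park',0)]:
    for q in spot_point(l,c)[:2]:
        u,v=q['at'][0]*640,q['at'][1]*400
        print(l,round(q['p'],2),round(u),round(v),at_r(c,u,v), at_z(c,u,v,z))
E
```

```text
3.4167 [ 0.5733 -0.054   0.2592] [-3.141  -0.0002  1.5709] [-0.1577  0.3246  1.3645  0.0001  1.4531 -0.1577] [ 0.109   0.5283 -0.5199] [-0.0612  0.0793  0.0401]
317.8082731749209
window 0.59 368 180 [ 0.6331 -0.0554  0.0396] [ 0.6321 -0.0542  0.046 ]
window 0.57 331 204 [ 0.5855 -0.0753  0.0868] [ 0.587 -0.086  0.046]
bushing 0.69 269 228 [ 0.505  -0.1191  0.0413] [ 0.5082 -0.1127  0.06  ]
slit 0.77 331 154 [ 0.586  -0.0232  0.0376] [ 0.586  -0.0231  0.038 ]
slit 0.27 153 43 [0.3859 0.1009 0.0508] [0.3797 0.1037 0.038 ]
knob 0.95 329 205 [ 0.5831 -0.0753  0.0886] [ 0.5835 -0.0792  0.074 ]
knob 0.67 466 17 [0.7522 0.1415 0.0011] [0.7222 0.1207 0.074 ]
unit 0.28 270 228 [ 0.5084 -0.1162  0.0512] [ 0.5    -0.1337  0.    ]
pin_mid 0.49 257 344 [ 0.481  -0.2988  0.0389] [ 0.4799 -0.3027  0.034 ]
park 0.86 259 331 [ 0.5585 -0.0304  0.374 ] [ 0.4765 -0.3048  0.    ]
```

View pics/w1b.png

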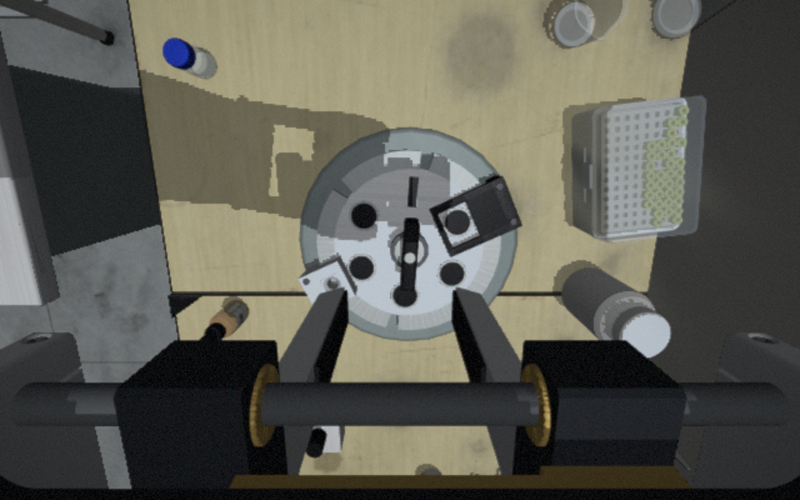

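```bash
cat >> h.py <<'E'
def rect(c,z,cx,cy,half,s):
    """top-down picture of plane z; up=+x, left=+y; s px/m"""
    n=int(2*half*s); a=[(0,0),(n,0),(n,n),(0,n)]
    W=np.linalg.inv(c['W']); K=c['K']; px=[]
    for u,v in a:
        p=W@np.array([cx+half-v/s,cy+half-u/s,z,1]); px.append([K[0,2]+K[0,0]*p[0]/-p[2],K[1,2]+K[1,1]*p[1]/p[2]])
    H=cv2.getPerspectiveTransform(np.float32(px),np.float32(a))
    return cv2.warpPerspective(c['image'][:,:,::-1].copy(),H,(n,n),flags=cv2.INTER_CUBIC)
E
python3 - <<'E'
from h import *
c=shot('wrist'); np.save('w1.npy',dict(c),allow_pickle=True)
a=rect(c,.038,.58,-.082,.125,2300); cv2.imwrite('pics/r1.png',a)
# base circle fit at z=.024 and wheel: Hough
for z,R in [(.024,.118),(.038,.095)]:
    g=cv2.cvtColor(rect(c,z,.58,-.082,.14,2000),cv2.COLOR_BGR2GRAY); g=cv2.GaussianBlur(g,(5,5),0)
    r=cv2.HoughCircles(g,cv2.HOUGH_GRADIENT_ALT,1.,20,param1=80,param2=.3,minRadius=int(R*2000-8),maxRadius=int(R*2000+8))
    if r is not None:
        for x in r[0][:3]: print(z,.58+.14-x[1]/2000,-.082+.14-x[0]/2000,x[2]/2000)
E
```

```text
0.024 0.57850003 -0.079500005 0.11789482
0.038 0.5985 -0.068 0.09514489
```

View pics/r1.png

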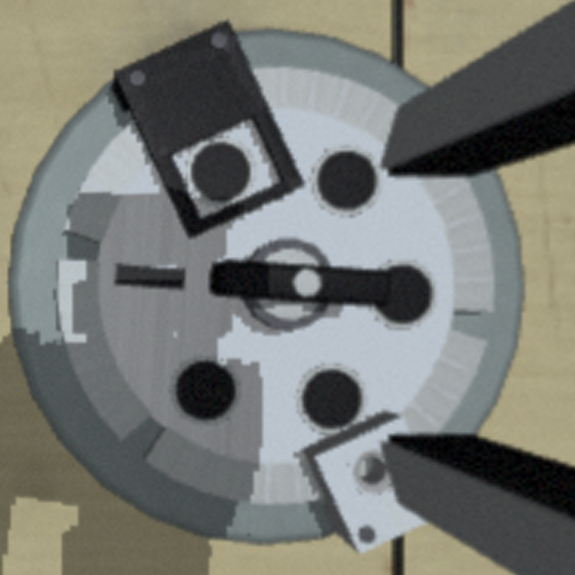

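```bash
python3 - <<'E'
from h import *
c=np.load('w1.npy',allow_pickle=True).item()
a=rect(c,.038,.5813,-.077,.12,4000)
# polar: columns = world angle 0..360 (2px/deg), rows = radius 40..120mm
th=np.radians(np.arange(0,360,.45)); r=np.linspace(.105,.03,300)
mx=(480-4000*np.outer(r,np.sin(th))).astype(np.float32); my=(480-4000*np.outer(r,np.cos(th))).astype(np.float32)
p=cv2.remap(a,mx,my,cv2.INTER_LINEAR)
for d in range(0,360,30): cv2.line(p,(int(d/.45),0),(int(d/.45),8 if d%60 else 20),(0,0,255),1)
cv2.imwrite('pics/polar1.png',p)
E
```

```text
(no output)
```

View pics/polar1.png

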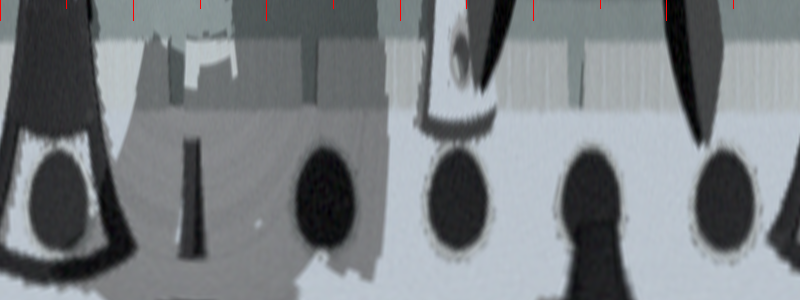

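```bash
python3 - <<'E'
from h import *
dy,r=plan([.581,-.077,.062],86.1,.05,8); print(dy)
for x in r: print(x)
E
```

```text
-3.900706950942947
[[-0.0029, 0.0009, 0.0247], 0.49, 0.05]
[[-0.0029, 0.001, 0.0247], 0.49, 0.05]
[[-0.0028, 0.001, 0.0247], 0.49, 0.05]
[[-0.0028, 0.001, 0.0247], 0.49, 0.05]
[[-0.0028, 0.001, 0.0247], 0.49, 0.05]
[[-0.0028, 0.0011, 0.0247], 0.49, 0.05]
[[-0.0028, 0.0011, 0.0247], 0.49, 0.05]
[[-0.0028, 0.0011, 0.0247], 0.49, 0.05]
```

Request:
{"api": "jog_arm", "payload": {
  "rows": [
    [[-0.0029,0.001,0.0247],0.49,0.05],
    [[-0.0029,0.001,0.0247],0.49,0.05],
    [[-0.0028,0.001,0.0247],0.49,0.05],
    [[-0.0028,0.001,0.0247],0.49,0.05],
    [[-0.0028,0.001,0.0247],0.49,0.05],
    [[-0.0028,0.0011,0.0247],0.49,0.05],
    [[-0.0028,0.001,0.0247],0.49,0.05],
    [[-0.0028,0.001,0.0247],0.49,0.05],
    [[0,0,0],0,0.05],
    [[0,0,0],0,0.05]
  ]
}}

```text
time_s: 4.7
ee_pos: [0.5806, -0.0771, 0.0616]
eef_rot: [-3.14, -0.0, 1.502]
force: [0.5, 0.5, 0.2]
grip_width: 0.0498
grip_force: 0.0
```

```bash
python3 - <<'E'
from h import *
np.set_printoptions(precision=4,suppress=True)
o=get_obs(); print(o['ee_pos'],np.degrees(o['eef_rot'][2]))
c=shot('wrist'); z=c['range_z']
cv2.imwrite('pics/w2.png',cv2.resize(c['image'][60:400,160:500,::-1],(600,600),interpolation=cv2.INTER_CUBIC))
# knob top points by depth
u,v=np.meshgrid(np.arange(640),np.arange(400)); K=c['K']
P=np.stack([(u-K[0,2])/K[0,0]*z,-(v-K[1,2])/K[1,1]*z,-z],-1)@c['W'][:3,:3].T+c['W'][:3,3]
m=(abs(P[...,2]-.088)<.0025)&(np.hypot(P[...,0]-.581,P[...,1]+.077)<.045)&(z>0)
q=P[m][:,:2]; print(m.sum(),cv2.minAreaRect(q.astype(np.float32)*1000), q.mean(0))
E
```

```text
[ 0.5806 -0.0771  0.0616] 86.06014465775448
2883 ((579.326904296875, -71.52980041503906), (53.43089294433594, 57.83656311035156), 45.282161712646484) [ 0.5814 -0.0725]
```

View pics/w2.png

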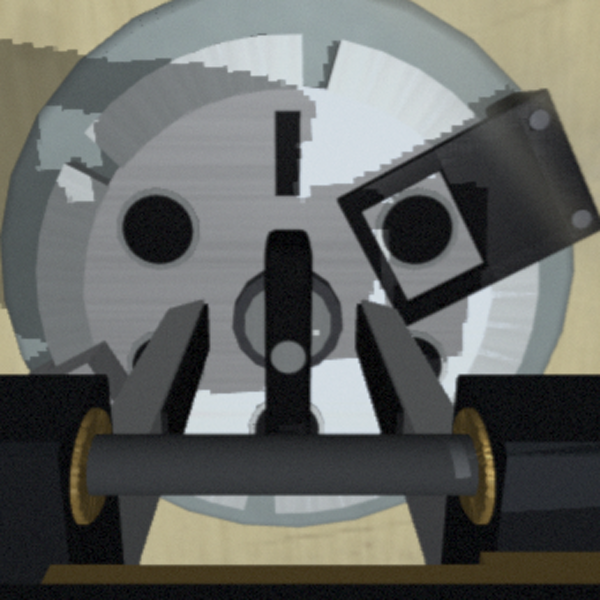

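```bash
python3 - <<'E'
from h import *
c=shot('wrist'); k=340/600
for z,p in [(.088,(288,356)),(.0616,(207,305)),(.0616,(357,305)),(.088,(288,235)),(.038,(287,112)),(.038,(287,195))]:
    print(at_z(c,160+p[0]*k,60+p[1]*k,z).round(4))
print(spot_point('knob',c)[:1])
E
```

```text
[ 0.5824 -0.0779  0.088 ]
[ 0.5556 -0.0696  0.0616]
[ 0.6064 -0.073   0.0616]
[ 0.5848 -0.0412  0.088 ]
[ 0.5871 -0.0081  0.038 ]
[ 0.5852 -0.0375  0.038 ]
[{'at': [0.5037, 0.6322], 'p': 0.7}]
```

Request:
{"api": "jog_arm", "payload": {
  "rows": [
    [[0,0.001,0],0,0.03],
    [[0,0,0],0,0.022],
    [[0,0,0],0,0.018],
    [[0,0,0],0,0.015],
    [[0,0,0],0,0.012],
    [[0,0,0],0,0.01],
    [[0,0,0],0,0.01]
  ],
  "squeeze": 5
}}

```text
time_s: 5.43
ee_pos: [0.5822, -0.0773, 0.0623]
eef_rot: [3.141, 0.0, 1.502]
force: [-1.1, 1.0, 6.0]
grip_width: 0.0291
grip_force: 6.3
```

Request:
{"api": "jog_arm", "payload": {
  "rows": [
    [[0,0,0],0,0.01],
    [[0,0,0],0,0.01]
  ]
}}

```text
time_s: 5.6
ee_pos: [0.5822, -0.0773, 0.0623]
eef_rot: [3.141, 0.0, 1.502]
force: [-0.8, 1.3, 6.6]
grip_width: 0.0288
grip_force: 6.3
```

```bash
python3 - <<'E'
from h import *
o=get_obs(); print(o['force'],o['moment'],o['grip_width'])
c=shot('wrist')
cv2.imwrite('pics/w3.png',cv2.resize(c['image'][60:400,160:500,::-1],(600,600),interpolation=cv2.INTER_CUBIC))
E
```

```text
[-0.75612629  1.28055331  6.64521605] [ 0.07987578  0.30673329 -0.01926912] 0.028768298160821378
```

View pics/w3.png

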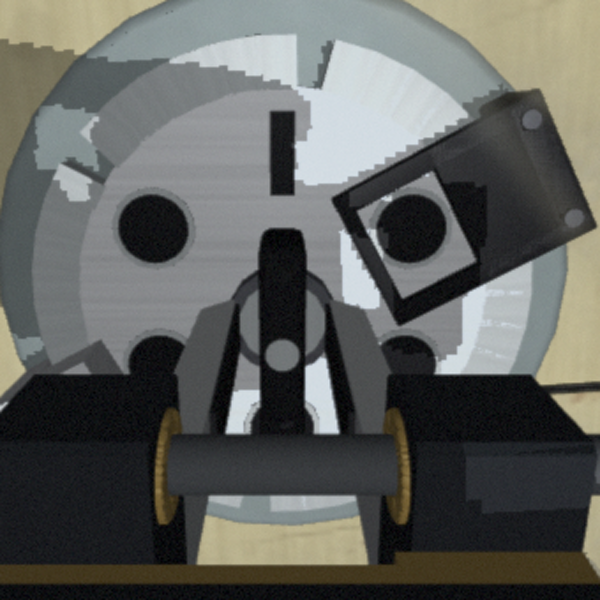

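Request:
{"api": "jog_arm", "payload": {
  "rows": [
    [[0,0,0],0,0.036],
    [[0,0,0],0,0.036],
    [[0,0,-0.004],0,0.036],
    [[0,0,-0.004],0,0.03],
    [[0,0,0],0,0.02],
    [[0,0,0],0,0.01],
    [[0,0,0],0,0.01],
    [[0,0,0],0,0.01],
    [[0,0,0],0,0.01],
    [[0,0,0],0,0.01]
  ]
}}

```text
time_s: 6.48
ee_pos: [0.5821, -0.0773, 0.0697]
eef_rot: [3.141, 0.0, 1.502]
force: [3.6, -0.3, -1.6]
grip_width: 0.0143
grip_force: 5.0
```

Request:
{"api": "jog_arm", "payload": {
  "rows": [
    [[0,0.0005,0],0,0.01],
    [[0,0,0],0,0.01],
    [[0,0,0],1,0.01],
    [[0,0,0],2,0.01],
    [[0,0,0],3,0.01],
    [[0,0,0],4,0.01],
    [[0,0,0],4,0.01],
    [[0,0,0],4,0.01],
    [[0,0,0],4,0.01],
    [[0,0,0],4,0.01],
    [[0,0,0],3,0.01],
    [[0,0,0],1,0.01]
  ],
  "squeeze": 20
}}

```text
time_s: 7.48
ee_pos: [0.5817, -0.0771, 0.0697]
eef_rot: [-3.14, 0.001, 0.974]
force: [-6.2, 1.5, 3.1]
grip_width: 0.0139
grip_force: 20.0
```

```bash
python3 - <<'E'
from h import *
np.set_printoptions(precision=3,suppress=True)
o=get_obs(); print(o['force'],o['moment'],o['grip_width'],np.degrees(o['eef_rot'][2]),o['qpos'])
E
```

```text
[-6.182  1.512  3.096] [0.155 1.273 0.082] 0.01390979519008912 55.819906868416524 [-0.194  0.523  1.543 -0.     1.078  0.402]
```

Request:
{"api": "jog_arm", "payload": {
  "rows": [
    [[0,0,0],2,0.01],
    [[0,0,0],4,0.01],
    [[0,0,0],4,0.01],
    [[0,0,0],4,0.01],
    [[0,0,0],4,0.01],
    [[0,0,0],4,0.01],
    [[0,0,0],4,0.01],
    [[0,0,0],4,0.01],
    [[0,0,0],2,0.01],
    [[0,0,0],1,0.01],
    [[0,0,0],0,0.01]
  ]
}}

```text
time_s: 8.4
ee_pos: [0.5813, -0.0766, 0.0697]
eef_rot: [-3.139, 0.003, 0.4]
force: [-8.6, 4.9, 6.1]
grip_width: 0.0137
grip_force: 20.0
```

Request:
{"api": "jog_arm", "payload": {
  "rows": [
    [[0,0,0],0,0.02],
    [[0,0,0],0,0.03],
    [[0,0,0],0,0.04],
    [[0,0,0],0,0.04],
    [[0,0,-0.01],0,0.04],
    [[0,0,-0.02],0,0.05],
    [[0,0,-0.03],0,0.05],
    [[0,0,-0.04],0,0.05],
    [[0,0,-0.04],0,0.05],
    [[0,0,-0.04],0,0.05],
    [[0,0,0],0,0.05],
    [[0,0,0],0,0.05]
  ]
}}

```text
time_s: 9.4
ee_pos: [0.5831, -0.0774, 0.2528]
eef_rot: [3.139, -0.004, 0.402]
force: [0.5, -0.3, -0.2]
grip_width: 0.0504
grip_force: 0.0
```

```bash
python3 - <<'E'
from h import *
np.set_printoptions(precision=4,suppress=True)
o=get_obs(); print(o['time_s'],o['ee_pos'],np.degrees(o['eef_rot'][2]),o['qpos'])
c=shot('wrist'); np.save('w4.npy',dict(c),allow_pickle=True)
a=rect(c,.038,.581,-.077,.13,2300); cv2.imwrite('pics/r4.png',a)
for l,z in [('window',.046),('bushing',.06),('slit',.038),('knob',.074),('pin_mid',.034)]:
    for q in spot_point(l,c)[:1]:
        u,v=q['at'][0]*640,q['at'][1]*400
        print(l,round(q['p'],2),round(u),round(v),at_r(c,u,v), at_z(c,u,v,z))
E
```

```text
9.4 [ 0.5831 -0.0774  0.2528] 23.045153812935883 [-0.1943  0.3531  1.3413 -0.      1.4422  0.9743]
window 0.67 317 135 [ 0.6329 -0.0543  0.0396] [ 0.6332 -0.0542  0.046 ]
bushing 0.68 325 250 [ 0.5041 -0.1193  0.0528] [ 0.5069 -0.118   0.06  ]
slit 0.8 318 132 [ 0.6361 -0.0539  0.0399] [ 0.6361 -0.0539  0.038 ]
knob 0.72 318 186 [ 0.5841 -0.0757  0.0891] [ 0.5813 -0.0768  0.074 ]
pin_mid 0.34 318 138 [ 0.6304 -0.0563  0.0375] [ 0.6303 -0.0564  0.034 ]
```

View pics/r4.png

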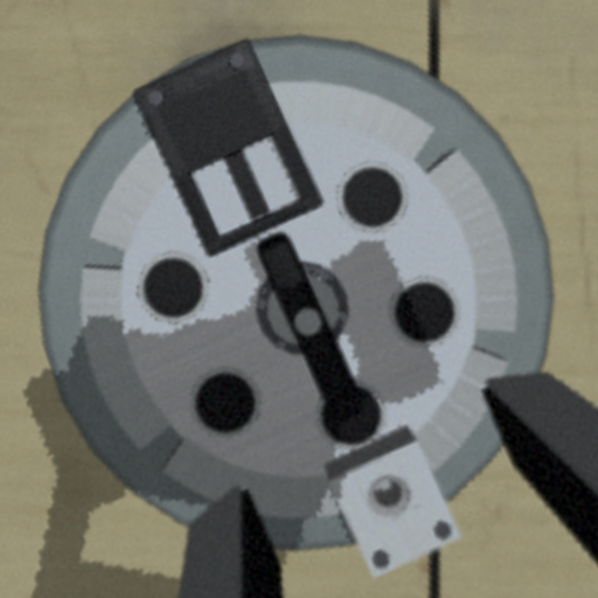

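```bash
python3 - <<'E'
from h import *
np.set_printoptions(precision=4,suppress=True)
c=np.load('w4.npy',allow_pickle=True).item()
C=c['W'][:3,3]
def lift(u,v,z):
    g=np.array([.581+(299-v)/2300,-.077+(299-u)/2300,.038]); return C+(g-C)*(z-C[2])/(.038-C[2])
print(C,'bush',lift(388,490,.06),'blockcorners mean',np.mean([lift(*p,.06) for p in [(418,440),(462,540),(375,577),(330,477)]],0),'win',lift(245,193,.047),'knob',lift(308,321,.088))
dy,r=plan([.473,-.309,.15],23,.05,9)
for x in r: print(x)
E
```

```text
[ 0.6477 -0.0505  0.4318] bush [ 0.5063 -0.1121  0.06  ] blockcorners mean [ 0.4987 -0.1154  0.06  ] win [ 0.6276 -0.0535  0.047 ] knob [ 0.5811 -0.0771  0.088 ]
[[-0.0212, 0.019, 0.011], 0.01, 0.05]
[[-0.0212, 0.019, 0.011], 0.01, 0.05]
[[-0.0212, 0.019, 0.011], 0.01, 0.05]
[[-0.0212, 0.019, 0.011], 0.01, 0.05]
[[-0.0212, 0.019, 0.011], 0.01, 0.05]
[[-0.0212, 0.019, 0.011], 0.01, 0.05]
[[-0.0212, 0.019, 0.011], 0.01, 0.05]
[[-0.0212, 0.019, 0.011], 0.01, 0.05]
[[-0.0212, 0.019, 0.011], 0.01, 0.05]
```

Request:
{"api": "jog_arm", "payload": {
  "rows": [
    [[-0.021,0.019,0.011],0,0.05],
    [[-0.021,0.019,0.011],0,0.05],
    [[-0.021,0.019,0.011],0,0.05],
    [[-0.021,0.019,0.011],0,0.05],
    [[-0.021,0.019,0.011],0,0.05],
    [[-0.021,0.019,0.011],0,0.05],
    [[-0.021,0.019,0.011],0,0.05],
    [[-0.021,0.019,0.011],0,0.05],
    [[-0.021,0.019,0.011],0,0.05],
    [[0,0,0],0,0.05],
    [[0,0,0],0,0.05]
  ]
}}

```text
time_s: 10.62
ee_pos: [0.4747, -0.3093, 0.1498]
eef_rot: [-3.14, 0.001, 0.4]
force: [-0.4, 1.1, -0.4]
grip_width: 0.0499
grip_force: 0.0
```

```bash
python3 - <<'E'
from h import *
np.set_printoptions(precision=4,suppress=True)
o=get_obs(); print(o['time_s'],o['ee_pos'],np.degrees(o['eef_rot'][2]))
c=shot('wrist'); save(c,'w5.png')
for l,z in [('pin_mid',.0338),('pin',.0055),('park',0)]:
    for q in spot_point(l,c)[:1]:
        u,v=q['at'][0]*640,q['at'][1]*400
        print(l,round(q['p'],2),round(u),round(v),at_r(c,u,v), at_z(c,u,v,z))
z=c['range_z'];u,v=np.meshgrid(np.arange(640),np.arange(400)); K=c['K']
P=np.stack([(u-K[0,2])/K[0,0]*z,-(v-K[1,2])/K[1,1]*z,-z],-1)@c['W'][:3,:3].T+c['W'][:3,3]
near=(np.hypot(P[...,0]-.473,P[...,1]+.309)<.04)&(z>0)
for zz in (.062,.036):
    q=P[near&(abs(P[...,2]-zz)<.003)][:,:2]; print(zz,len(q),cv2.minAreaRect(q.astype(np.float32)*1000) if len(q) else '', q.mean(0))
E
```

```text
10.6167 [ 0.4747 -0.3093  0.1498] 22.928263347379737
pin_mid 0.88 318 195 [ 0.4821 -0.305   0.061 ] [ 0.4762 -0.3072  0.0338]
pin 0.71 320 194 [ 0.4838 -0.3059  0.0603] [ 0.4722 -0.3106  0.0055]
park 0.78 322 188 [ 0.4856 -0.3074  0.0424] [ 0.4775 -0.311   0.    ]
0.062 393 ((475.9609375, -307.9857177734375), (19.10956573486328, 19.053255081176758), 13.238689422607422) [ 0.4761 -0.3078]
0.036 2240 ((475.66632080078125, -307.9378662109375), (50.4406852722168, 50.00111770629883), 1.6996488571166992) [ 0.4773 -0.3073]
```

View pics/w5.png

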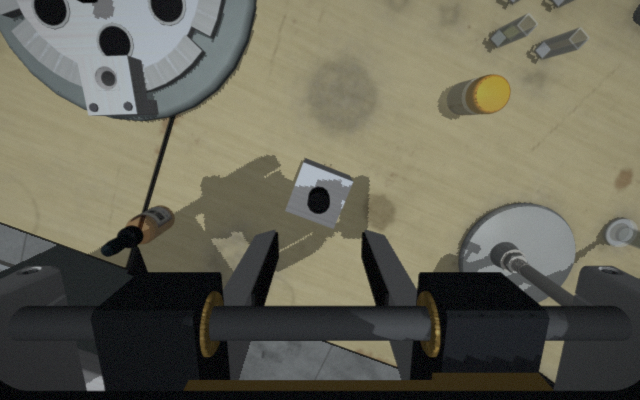

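Request:
{"api": "jog_arm", "payload": {
  "rows": [
    [[0.0017,-0.0007,0.02],0,0.05],
    [[0,0,0.03],0,0.05],
    [[0,0,0.03],0,0.05],
    [[0,0,0.02],0,0.05],
    [[0,0,0.009],0,0.045],
    [[0,0,0],0,0.035],
    [[0,0,0],0,0.025],
    [[0,0,0],0,0.015],
    [[0,0,0],0,0.015],
    [[0,0,0],0,0.015],
    [[0,0,0],0,0.015],
    [[0,0,0],0,0.015]
  ],
  "squeeze": 12
}}

```text
time_s: 11.82
ee_pos: [0.4775, -0.3076, 0.0433]
eef_rot: [3.14, -0.001, 0.402]
force: [-0.6, 2.2, 7.1]
grip_width: 0.0194
grip_force: 12.0
```

Request:
{"api": "jog_arm", "payload": {
  "rows": [
    [[0,0,-0.005],0,0.015],
    [[0,0,-0.015],0,0.015],
    [[0,0,-0.02],0,0.015],
    [[0,0,-0.02],0,0.015],
    [[0,0,-0.02],0,0.015],
    [[0,0,-0.01],0,0.015],
    [[0,0,0],0,0.015]
  ]
}}

```text
time_s: 12.4
ee_pos: [0.4776, -0.3079, 0.1344]
eef_rot: [3.138, -0.002, 0.402]
force: [0.5, -0.6, -0.6]
grip_width: 0.0196
grip_force: 12.0
```

```bash
python3 - <<'E'
from h import *
np.set_printoptions(precision=4,suppress=True)
o=get_obs(); print(o['ee_pos'],np.degrees(o['eef_rot'][2]),o['force'])
dy,r=plan([.5042,-.1118,.135],24,.015,8); print(dy,r[0],r[-1])
E
```

```text
[ 0.4776 -0.3079  0.1344] 23.050848618858208 [ 0.475  -0.5643 -0.6277]
0.9491513811418031 [[0.0127, -0.0213, -0.0001], -0.12, 0.015] [[0.013, -0.0211, -0.0001], -0.12, 0.015]
```

Request:
{"api": "jog_arm", "payload": {
  "rows": [
    [[0.0065,-0.0107,0],0,0.015],
    [[0.0129,-0.0212,0],0,0.015],
    [[0.0129,-0.0212,0],0,0.015],
    [[0.0129,-0.0212,0],0,0.015],
    [[0.0129,-0.0212,0],0,0.015],
    [[0.0129,-0.0212,0],0,0.015],
    [[0.0129,-0.0212,0],0,0.015],
    [[0.0129,-0.0212,0],0,0.015],
    [[0.0065,-0.0107,0],0,0.015],
    [[0,0,0],0,0.015],
    [[0,0,0],0,0.015]
  ]
}}

```text
time_s: 13.32
ee_pos: [0.5051, -0.1104, 0.1312]
eef_rot: [-3.141, 0.001, 0.404]
force: [0.1, -0.7, 0.3]
grip_width: 0.0197
grip_force: 12.0
```

```bash
python3 - <<'E'
from h import *
np.set_printoptions(precision=4,suppress=True)
o=get_obs(); print(o['ee_pos'],np.degrees(o['eef_rot'][2]),o['force'],o['grip_width'])
T=T_tool(); print('tool z axis',T[:3,2])
c=shot('wrist'); z=c['range_z'];u,v=np.meshgrid(np.arange(640),np.arange(400)); K=c['K']
P=np.stack([(u-K[0,2])/K[0,0]*z,-(v-K[1,2])/K[1,1]*z,-z],-1)@c['W'][:3,:3].T+c['W'][:3,3]
q=P[(abs(P[...,2]-.06)<.003)&(np.hypot(P[...,0]-.504,P[...,1]+.112)<.04)][:,:2]
print(len(q),cv2.minAreaRect(q.astype(np.float32)*1000))
for l,zz in [('bushing',.06),('window',.046),('pin_mid',.125),('pin',.097),('knob',.074)]:
    for s in spot_point(l,c)[:1]:
        a,b=s['at'][0]*640,s['at'][1]*400; print(l,round(s['p'],2),round(a),round(b),at_z(c,a,b,zz))
cv2.imwrite('pics/w6.png',cv2.resize(c['image'][40:300,160:500,::-1],(784,600),interpolation=cv2.INTER_CUBIC))
E
```

```text
[ 0.5051 -0.1104  0.1312] 23.123517221687397 [ 0.1186 -0.6847  0.2809] 0.019712572264336113
tool z axis [-0.0011  0.0001 -1.    ]
1561 ((501.1746520996094, -113.81198120117188), (38.97134780883789, 39.832706451416016), 24.234355926513672)
bushing 0.59 323 210 [ 0.5062 -0.1136  0.06  ]
window 0.88 319 27 [ 0.633  -0.0559  0.046 ]
pin_mid 0.57 320 239 [ 0.505  -0.1112  0.125 ]
pin 0.7 318 230 [ 0.5009 -0.1119  0.097 ]
knob 0.64 320 104 [ 0.5812 -0.0789  0.074 ]
```

View pics/w6.png

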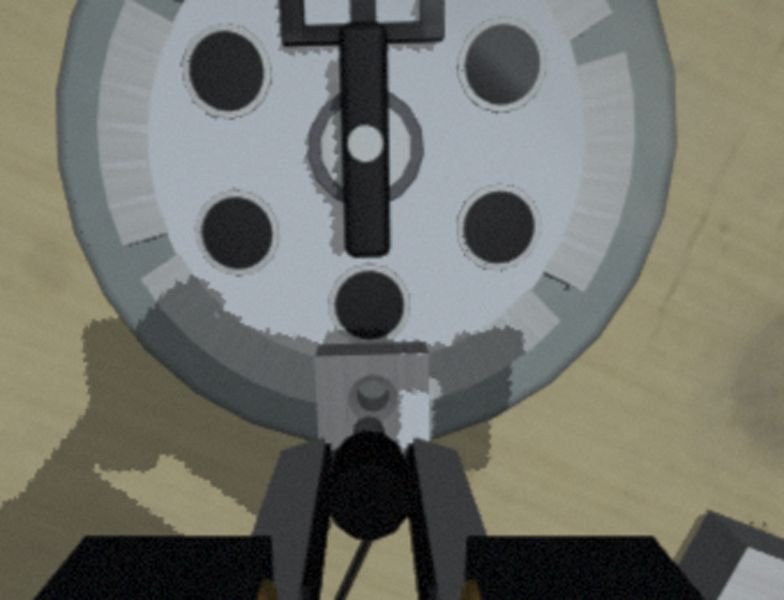

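```bash
python3 - <<'E'
from h import *
np.set_printoptions(precision=4,suppress=True)
T=T_tool(); c=shot('wrist'); k=.4335
f=lambda x,y,z:at_z(c,160+x*k,40+y*k,z)
foot,hole,head=f(369,430,.0934),f(373,398,.06),f(369,485,.15)
print('foot',foot,'head top',head,'hole',hole,'tcp',T[:3,3])
print('tool shift',T[:3,:3].T@(hole-foot), T[:3,:3].T@(np.array([.5036,-.1118,.06])-T[:3,3]))
E
```

```text
foot [ 0.503  -0.1134  0.0934] head top [ 0.5081 -0.1112  0.15  ] hole [ 0.5042 -0.1144  0.06  ] tcp [ 0.5052 -0.1114  0.1317]
tool shift [0.0007 0.0014 0.0334] [-0.0017 -0.0003  0.0717]
```

Request:
{"api": "jog_arm", "payload": {
  "rows": [
    [[0,0.0012,0.008],0,0.015],
    [[0,0,0.012],0,0.015],
    [[0,0,0.008],0,0.015],
    [[0,0,0.004],0,0.015],
    [[0,0,0.002],0,0.015],
    [[0,0,0],0,0.015]
  ]
}}

```text
time_s: 14.17
ee_pos: [0.5057, -0.1118, 0.0975]
eef_rot: [-3.141, 0.0, 0.402]
force: [-0.5, 0.3, 0.1]
grip_width: 0.019
grip_force: 12.0
```

Request:
{"api": "jog_arm", "payload": {
  "rows": [
    [[0,0,0.001],0,0.015],
    [[0,0,0.001],0,0.015],
    [[0,0,0],0,0.015]
  ]
}}

```text
time_s: 14.42
ee_pos: [0.5059, -0.1118, 0.096]
eef_rot: [3.141, -0.0, 0.402]
force: [0.8, -0.5, 0.4]
grip_width: 0.0196
grip_force: 12.0
```

Request:
{"api": "jog_arm", "payload": {
  "rows": [
    [[0,0,0.001],0,0.015],
    [[0,0,0.001],0,0.015],
    [[0,0,0],0,0.015]
  ]
}}

```text
time_s: 14.67
ee_pos: [0.5058, -0.1117, 0.0937]
eef_rot: [-3.142, 0.0, 0.402]
force: [0.6, -0.0, -0.8]
grip_width: 0.0193
grip_force: 12.0
```

Request:
{"api": "jog_arm", "payload": {
  "rows": [
    [[0,0,0.001],0,0.015],
    [[0,0,0.001],0,0.015],
    [[0,0,0],0,0.015]
  ]
}}

```text
time_s: 14.92
ee_pos: [0.5058, -0.1117, 0.0917]
eef_rot: [-3.141, 0.0, 0.402]
force: [0.8, -0.2, -1.2]
grip_width: 0.0196
grip_force: 12.0
```

Request:
{"api": "jog_arm", "payload": {
  "rows": [
    [[0,0,0.001],0,0.015],
    [[0,0,0.001],0,0.015],
    [[0,0,0],0,0.015]
  ]
}}

```text
time_s: 15.17
ee_pos: [0.5058, -0.1117, 0.0896]
eef_rot: [-3.141, 0.0, 0.402]
force: [-0.1, -0.1, -0.7]
grip_width: 0.0194
grip_force: 12.0
```

Request:
{"api": "jog_arm", "payload": {
  "rows": [
    [[0,0,0.001],0,0.015],
    [[0,0,0.001],0,0.015],
    [[0,0,0],0,0.015]
  ]
}}

```text
time_s: 15.42
ee_pos: [0.5058, -0.1117, 0.0876]
eef_rot: [-3.141, 0.0, 0.402]
force: [-0.3, 0.2, -0.1]
grip_width: 0.0198
grip_force: 12.0
```

Request:
{"api": "jog_arm", "payload": {
  "rows": [
    [[0,0,0.0015],0,0.015],
    [[0,0,0.0015],0,0.015],
    [[0,0,0.0015],0,0.015],
    [[0,0,0],0,0.015]
  ]
}}

```text
time_s: 15.75
ee_pos: [0.5057, -0.1117, 0.083]
eef_rot: [-3.141, 0.0, 0.402]
force: [-0.3, -0.2, -1.4]
grip_width: 0.0199
grip_force: 12.0
```

Request:
{"api": "jog_arm", "payload": {
  "rows": [
    [[0,0,0.001],0,0.015],
    [[0,0,0.001],0,0.015],
    [[0,0,0],0,0.015]
  ]
}}

```text
time_s: 16.0
ee_pos: [0.5058, -0.1117, 0.0811]
eef_rot: [-3.141, 0.0, 0.402]
force: [-0.6, -0.2, -0.1]
grip_width: 0.0196
grip_force: 12.0
```

Request:
{"api": "jog_arm", "payload": {
  "rows": [
    [[0,0,0.001],0,0.015],
    [[0,0,0.001],0,0.015],
    [[0,0,0.001],0,0.015],
    [[0,0,0],0,0.015]
  ]
}}

```text
time_s: 16.33
ee_pos: [0.5058, -0.1117, 0.0781]
eef_rot: [-3.141, 0.0, 0.402]
force: [0.5, 0.4, -0.9]
grip_width: 0.0194
grip_force: 12.0
```

Request:
{"api": "jog_arm", "payload": {
  "rows": [
    [[0,0,0],0,0.025],
    [[0,0,0],0,0.03],
    [[0,0,0],0,0.036],
    [[0,0,0],0,0.042],
    [[0,0,-0.01],0,0.042],
    [[0,0,-0.02],0,0.042],
    [[0,0,-0.03],0,0.042],
    [[0,0,-0.03],0,0.042],
    [[0,0,0],0,0.042],
    [[0,0,0],0,0.042]
  ]
}}

```text
time_s: 17.17
ee_pos: [0.5065, -0.1119, 0.1703]
eef_rot: [3.139, -0.003, 0.402]
force: [0.4, -0.6, -1.4]
grip_width: 0.0417
grip_force: 0.0
```

```bash
cat >> h.py <<'E'
def cloud(c):
    z=c['range_z'];u,v=np.meshgrid(np.arange(640),np.arange(400)); K=c['K']
    return np.stack([(u-K[0,2])/K[0,0]*z,-(v-K[1,2])/K[1,1]*z,-z],-1)@c['W'][:3,:3].T+c['W'][:3,3]
def pinh(c):
    P=cloud(c); r=np.hypot(P[...,0]-.505,P[...,1]+.113); q=P[(r<.013)&(P[...,2]>.07)&(P[...,2]<.11)]
    b=P[(r<.02)&(r>.014)&(abs(P[...,2]-.06)<.006)]
    return len(q),np.median(q[:,2]) if len(q) else 0,q[:,:2].mean(0) if len(q) else 0, np.median(b[:,2]) if len(b) else 0
E
python3 - <<'E'
from h import *
np.set_printoptions(precision=4,suppress=True)
o=get_obs(); print(o['time_s'],o['ee_pos'])
for n in ('wrist','top','scene'):
    c=shot(n); print(n,pinh(c))
    if n=='wrist': cv2.imwrite('pics/w7.png',cv2.resize(c['image'][40:300,160:500,::-1],(784,600),interpolation=cv2.INTER_CUBIC))
dy,r=plan([.581,-.077,.15],24,.042,5); print(dy,r[0])
E
```

```text
17.1667 [ 0.5065 -0.1119  0.1703]
wrist (534, np.float64(0.09370855163683889), array([ 0.5062, -0.1121]), np.float64(0.05946135639006289))
top (0, 0, 0, np.float64(0.05926188981160485))
scene (89, np.float64(0.08732560592691974), array([ 0.5005, -0.1161]), np.float64(0.06027766330370854))
0.9513753820582451 [[0.0166, -0.0005, 0.0035], -0.19, 0.042]
```

```bash
python3 - <<'E'
from h import *
dy,r=plan([.5815,-.077,.15],24.1,.042,4); print(dy,*r,sep='\n')
E
```

```text
1.0513753820582394
[[0.0209, -0.0005, 0.0044], -0.26, 0.042]
[[0.0209, -0.0004, 0.0044], -0.26, 0.042]
[[0.0209, -0.0003, 0.0044], -0.26, 0.042]
[[0.0209, -0.0002, 0.0044], -0.26, 0.042]
```

Request:
{"api": "jog_arm", "payload": {
  "rows": [
    [[0.0209,-0.0004,0.004],-0.26,0.042],
    [[0.0209,-0.0004,0.004],-0.26,0.042],
    [[0.0209,-0.0003,0.004],-0.26,0.042],
    [[0.0209,-0.0003,0.004],-0.26,0.042],
    [[0,0,0.02],0,0.042],
    [[0,0,0.03],0,0.042],
    [[0,0,0.02],0,0.042],
    [[0,0,0.013],0,0.042],
    [[0,0,0],0,0.042],
    [[0,0,0],0,0.042]
  ]
}}

```text
time_s: 18.15
ee_pos: [0.5815, -0.0771, 0.0685]
eef_rot: [-3.14, 0.002, 0.42]
force: [0.7, -0.2, -0.0]
grip_width: 0.042
grip_force: 0.0
```

```bash
python3 - <<'E'
from h import *
np.set_printoptions(precision=4,suppress=True)
o=get_obs(); print(o['time_s'],o['ee_pos'],np.degrees(o['eef_rot']),o['moment'])
c=shot('wrist')
r=spot_point('knob',c)[0]; print(r, at_z(c,r['at'][0]*640,r['at'][1]*400,.074))
P=cloud(c); q=P[(abs(P[...,2]-.088)<.002)&(np.hypot(P[...,0]-.581,P[...,1]+.077)<.04)][:,:2].astype(np.float32)*1000
print(len(q),cv2.minAreaRect(q)); 
# blobs across tool-y for angle
d=q-q.mean(0); w,v=np.linalg.eigh(d.T@d); print(q.mean(0),np.degrees(np.arctan2(v[1,1],v[0,1])))
print(pinh(shot('scene')))
E
```

```text
18.15 [ 0.5815 -0.0771  0.0685] [-179.9224    0.1095   24.0884] [-0.0488  0.0929 -0.0089]
{'at': [0.4955, 0.616], 'p': 0.64} [ 0.5809 -0.0766  0.074 ]
2611 ((582.4749145507812, -74.73286437988281), (54.3198356628418, 54.8100700378418), 74.10476684570312)
[583.5669 -76.3293] -155.63301
(88, np.float64(0.08756659926061516), array([ 0.5005, -0.1163]), np.float64(0.06032962985546697))
```

Scene-camera pin height baseline is 0.0876 (standing). Close on the bar gently.

Request:
{"api": "jog_arm", "payload": {
  "rows": [
    [[0,0,0],0,0.03],
    [[0,0,0],0,0.02],
    [[0,0,0],0,0.01],
    [[0,0,0],0,0.01],
    [[0,0,0],0,0.01],
    [[0,0,0],0,0.01],
    [[0,0,0],0,0.01]
  ],
  "squeeze": 15
}}

```text
time_s: 18.88
ee_pos: [0.5817, -0.0764, 0.0695]
eef_rot: [-3.14, 0.0, 0.421]
force: [-2.7, 6.0, 4.3]
grip_width: 0.0139
grip_force: 15.0
```

```bash
cat > s.py <<'E'
from h import *
np.set_printoptions(precision=3,suppress=True)
o=get_obs(); c=shot('scene')
print(round(o['time_s'],2),'yaw %.2f'%np.degrees(o['eef_rot'][2]),o['force'],o['moment'],o['grip_width'],o['ee_pos'],pinh(c),pinh(shot('wrist')))
E
python3 s.py
```

```text
18.88 yaw 24.11 [-2.724  6.03   4.281] [1.024 0.767 0.025] 0.013872583395914139 [ 0.582 -0.076  0.07 ] (87, np.float64(0.08826879313347458), array([ 0.5  , -0.116]), np.float64(0.060487644937632534)) (791, np.float64(0.08175091805340451), array([ 0.512, -0.11 ]), np.float64(0.05950615171243678))
```

Request:
{"api": "jog_arm", "payload": {
  "rows": [
    [[0,0,0],-0.5,0.01],
    [[0,0,0],-1,0.01],
    [[0,0,0],-1,0.01],
    [[0,0,0],-1,0.01],
    [[0,0,0],-0.5,0.01],
    [[0,0,0],0,0.01],
    [[0,0,0],0,0.01]
  ]
}}

```text
time_s: 19.57
ee_pos: [0.5817, -0.0764, 0.0695]
eef_rot: [-3.14, 0.0, 0.49]
force: [-3.3, 5.9, 3.2]
grip_width: 0.0138
grip_force: 15.0
```

```bash
python3 s.py
```

```text
19.57 yaw 28.10 [-3.268  5.895  3.248] [ 0.99   0.809 -0.084] 0.013761770750696756 [ 0.582 -0.076  0.07 ] (88, np.float64(0.08671086562395319), array([ 0.501, -0.115]), np.float64(0.059616359199660796)) (790, np.float64(0.08195497678461874), array([ 0.511, -0.109]), np.float64(0.059525520711408444))
```

Request:
{"api": "jog_arm", "payload": {
  "rows": [
    [[0,0,0],-0.5,0.01],
    [[0,0,0],-0.5,0.01],
    [[0,0,0],0,0.01]
  ]
}}

```text
time_s: 19.92
ee_pos: [0.5817, -0.0764, 0.0696]
eef_rot: [-3.14, 0.0, 0.508]
force: [-3.6, 6.5, 4.0]
grip_width: 0.0134
grip_force: 15.0
```

```bash
python3 s.py
```

```text
19.92 yaw 29.13 [-3.631  6.501  4.005] [ 0.944  0.73  -0.132] 0.013445624063114996 [ 0.582 -0.076  0.07 ] (87, np.float64(0.08764384639567646), array([ 0.5  , -0.115]), np.float64(0.059993652370043726)) (779, np.float64(0.08204093690537045), array([ 0.511, -0.109]), np.float64(0.05945448194352479))
```

Request:
{"api": "jog_arm", "payload": {
  "rows": [
    [[0,0,0],-0.5,0.01],
    [[0,0,0],-0.5,0.01],
    [[0,0,0],0,0.01]
  ]
}}

```text
time_s: 20.27
ee_pos: [0.5817, -0.0764, 0.0696]
eef_rot: [-3.14, 0.0, 0.526]
force: [-3.3, 6.4, 3.6]
grip_width: 0.014
grip_force: 15.0
```

```bash
python3 s.py
```

```text
20.27 yaw 30.12 [-3.32   6.379  3.65 ] [ 0.966  0.713 -0.094] 0.013994226519509127 [ 0.582 -0.076  0.07 ] (84, np.float64(0.08616833143057356), array([ 0.499, -0.114]), np.float64(0.060525733601689335)) (653, np.float64(0.08187406107427153), array([ 0.511, -0.109]), np.float64(0.059470518262163666))
```

Request:
{"api": "jog_arm", "payload": {
  "rows": [
    [[0,0,0],-0.5,0.01],
    [[0,0,0],-0.5,0.01],
    [[0,0,0],0,0.01]
  ]
}}

```text
time_s: 20.62
ee_pos: [0.5817, -0.0765, 0.0695]
eef_rot: [-3.14, 0.0, 0.543]
force: [-3.9, 5.2, 3.7]
grip_width: 0.0139
grip_force: 15.0
```

```bash
python3 s.py
```

```text
20.62 yaw 31.13 [-3.862  5.15   3.68 ] [ 0.887  0.69  -0.062] 0.013945127109669659 [ 0.582 -0.076  0.07 ] (83, np.float64(0.08624483853142528), array([ 0.499, -0.114]), np.float64(0.06025911007311152)) (595, np.float64(0.08190385818821053), array([ 0.512, -0.109]), np.float64(0.059506051784287695))
```

```bash
cat > s.py <<'E'
from h import *
np.set_printoptions(precision=3,suppress=True)
o=get_obs(); c=shot('scene')
P=cloud(c); q=P[(np.hypot(P[...,0]-.505,P[...,1]+.113)<.015)&(c['range_z']>0)][:,2]
w=shot('wrist'); Q=cloud(w); q2=Q[(np.hypot(Q[...,0]-.506,Q[...,1]+.112)<.015)&(w['range_z']>0)][:,2]
print(round(o['time_s'],2),'yaw %.2f'%np.degrees(o['eef_rot'][2]),o['force'],o['moment'],'scene z95',np.percentile(q,[90,97]),'wrist',np.percentile(q2,[90,97]) if len(q2) else 0)
E
python3 s.py
```

```text
20.72 yaw 31.10 [-2.85   5.592  4.574] [ 0.962  0.72  -0.08 ] scene z95 [0.412 0.419] wrist [0.089 0.092]
```

Request:
{"api": "jog_arm", "payload": {
  "rows": [
    [[0,0,0],-0.5,0.01],
    [[0,0,0],-0.5,0.01],
    [[0,0,0],0,0.01]
  ]
}}

```text
time_s: 21.07
ee_pos: [0.5817, -0.0765, 0.0695]
eef_rot: [-3.14, 0.0, 0.561]
force: [-2.7, 5.7, 3.2]
grip_width: 0.0141
grip_force: 15.0
```

```bash
python3 s.py
```

```text
21.07 yaw 32.13 [-2.714  5.732  3.241] [ 0.963  0.747 -0.076] scene z95 [0.413 0.423] wrist [0.089 0.093]
```

Request:
{"api": "jog_arm", "payload": {
  "rows": [
    [[0,0,0],-0.5,0.01],
    [[0,0,0],0,0.01]
  ]
}}

```text
time_s: 21.33
ee_pos: [0.5818, -0.0765, 0.0696]
eef_rot: [-3.14, -0.0, 0.569]
force: [-3.2, 5.2, 3.7]
grip_width: 0.0137
grip_force: 15.0
```

```bash
python3 s.py
```

```text
21.33 yaw 32.63 [-3.229  5.161  3.706] [ 0.946  0.731 -0.094] scene z95 [0.411 0.419] wrist [0.09 0.09]
```

Request:
{"api": "jog_arm", "payload": {
  "rows": [
    [[0,0,0],-0.5,0.01],
    [[0,0,0],0,0.01]
  ]
}}

```text
time_s: 21.6
ee_pos: [0.5818, -0.0765, 0.0695]
eef_rot: [-3.14, -0.0, 0.578]
force: [-3.1, 5.8, 4.5]
grip_width: 0.014
grip_force: 15.0
```

```bash
python3 s.py
```

```text
21.6 yaw 33.13 [-3.132  5.803  4.451] [ 0.929  0.712 -0.113] scene z95 [0.412 0.422] wrist [0.086 0.086]
```

```bash
python3 - <<'E'
from h import *
np.set_printoptions(precision=4,suppress=True)
for n in ('wrist','scene','top'):
    w=shot(n); Q=cloud(w); r=np.hypot(Q[...,0]-.506,Q[...,1]+.112); m=(r<.018)&(w['range_z']>0)&(Q[...,2]<.12)
    print(n,m.sum(),np.histogram(Q[m][:,2],bins=np.arange(.055,.1,.003)))
    Wi=np.linalg.inv(w['W']); K=w['K']
    for z in (.095,.086,.06):
        p=Wi@[.506,-.112,z,1]; print(z,K[0,2]+K[0,0]*p[0]/-p[2],K[1,2]+K[1,1]*p[1]/p[2],end=' ; ')
    print([ (l,[(round(s['p'],2),np.array(s['at'])*[640,400]) for s in spot_point(l,w)[:2]]) for l in ('pin_mid','pin')])
E
```

```text
wrist 1038 (array([  2, 291,  54,  59,  63,  63,  62,  72,  69, 132, 171,   0,   0,
         0,   0]), array([0.055, 0.058, 0.061, 0.064, 0.067, 0.07 , 0.073, 0.076, 0.079,
       0.082, 0.085, 0.088, 0.091, 0.094, 0.097, 0.1  ]))
0.095 298.79901689743525 390.5740024588081 ; 0.086 299.77159274858724 378.54369944123164 ; 0.06 302.14940438020693 349.13129483215 ; [('pin_mid', [(0.85, array([301.632, 349.52 ]))]), ('pin', [])]
scene 138 (array([ 1, 31, 22,  8,  7, 10,  7,  6,  9, 10, 24,  3,  0,  0,  0]), array([0.055, 0.058, 0.061, 0.064, 0.067, 0.07 , 0.073, 0.076, 0.079,
       0.082, 0.085, 0.088, 0.091, 0.094, 0.097, 0.1  ]))
0.095 292.30754035740483 206.91950898302008 ; 0.086 292.3700899513124 209.9353703937369 ; 0.06 292.5479904958391 218.51293826694535 ; [('pin_mid', [(0.42, array([293.824, 218.2  ])), (0.23, array([294.08, 217.32]))]), ('pin', [(0.66, array([294.272, 226.68 ]))])]
top 75 (array([ 4, 20, 16,  1,  3,  0,  1,  1,  3,  2, 13,  6,  0,  0,  0]), array([0.055, 0.058, 0.061, 0.064, 0.067, 0.07 , 0.073, 0.076, 0.079,
       0.082, 0.085, 0.088, 0.091, 0.094, 0.097, 0.1  ]))
0.095 319.1625995261852 228.14479851046494 ; 0.086 319.18492340529525 228.71538385749298 ; 0.06 319.2477322623033 230.320741658244 ; [('pin_mid', [(0.43, array([320.192, 232.4  ]))]), ('pin', [(0.43, array([321.088, 233.   ]))])]
```

Request:
{"api": "jog_arm", "payload": {
  "rows": [
    [[0,0,0],0,0.02],
    [[0,0,0],0,0.03],
    [[0,0,0],0,0.04],
    [[0,0,0],0,0.042],
    [[0,0,-0.01],0,0.042],
    [[0,0,-0.02],0,0.042],
    [[0,0,-0.03],0,0.042],
    [[0,0,-0.04],0,0.042],
    [[0,0,-0.04],0,0.042],
    [[0,0,-0.03],0,0.042],
    [[0,0,0],0,0.042],
    [[0,0,0],0,0.042]
  ]
}}

```text
time_s: 23.15
ee_pos: [0.5824, -0.0773, 0.2415]
eef_rot: [3.139, -0.003, 0.578]
force: [0.0, 0.6, -0.3]
grip_width: 0.0418
grip_force: 0.0
```

```bash
python3 - <<'E'
from h import *
np.set_printoptions(precision=4,suppress=True)
o=get_obs(); print(o['time_s'],o['ee_pos'],o['force'])
for n in ('wrist','scene','top'):
    w=shot(n); Q=cloud(w); r=np.hypot(Q[...,0]-.506,Q[...,1]+.112); m=(r<.018)&(w['range_z']>0)&(Q[...,2]<.12)
    print(n,m.sum(),np.histogram(Q[m][:,2],bins=np.arange(.055,.1,.003))[0])
    if n!='scene': print({l:[(round(s['p'],2),at_z(w,s['at'][0]*640,s['at'][1]*400,z)) for s in spot_point(l,w)[:1]] for l,z in [('pin_mid',.0578),('slit',.038),('window',.046),('knob',.074)]})
    if n=='top': print({l:[(round(s['p'],2),at_z(w,s['at'][0]*640,s['at'][1]*400,z)) for s in spot_point(l,w)[:1]] for l,z in [('vial_blue1_mid',.027),('dropper1_mid',.048),('flask_c_mid',.052),('beaker_a_mid',.029),('reagent_yellow_mid',.03)]})
E
```

```text
23.15 [ 0.5824 -0.0773  0.2415] [ 0.0442  0.647  -0.2934]
wrist 806 [ 20 309  21  16  18  12  19  18  17  65 163   0   0   0   0]
{'pin_mid': [(0.56, array([ 0.5025, -0.1092,  0.0578]))], 'slit': [(0.84, array([ 0.6282, -0.0505,  0.038 ]))], 'window': [(0.92, array([ 0.6317, -0.0546,  0.046 ]))], 'knob': [(0.62, array([ 0.5802, -0.0782,  0.074 ]))]}
scene 143 [ 7 36 17 11  5  8  7 10  8  8 23  3  0  0  0]
top 98 [11 23 15  1  3  1  3  2  1 12 15  8  0  0  0]
{'pin_mid': [(0.41, array([ 0.5093, -0.1083,  0.0578]))], 'slit': [], 'window': [], 'knob': []}
{'vial_blue1_mid': [], 'dropper1_mid': [(0.65, array([ 0.3852, -0.162 ,  0.048 ]))], 'flask_c_mid': [(0.92, array([ 0.6918, -0.2558,  0.052 ]))], 'beaker_a_mid': [(0.76, array([0.7368, 0.1396, 0.029 ]))], 'reagent_yellow_mid': [(0.65, array([ 0.6118, -0.4063,  0.03  ]))]}
```

```bash
python3 -c "
from station import *
print(hand_in())"
```

```text
the job is handed in; nothing more can be done
None
```

The slit station shows in the window, about 7° off mid-window because the notch ring is out of step, and the pin is fully home in the bushing, its top measured at about 86 mm; the arm stands clear above, no force reading suggested overload, and the job was handed in at about 23 s.

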